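Lever open the padlock's pin case

TASK

The padlock is to be re-pinned; its pins are in the case that it stands directly behind. Slip the flat blade tool through the notch in that case's guard strip, lever its lid up (touch the cases with the blade only, not the gripper) and swing it fully open, upright or beyond; then lay the blade flat on the mat again. Keep the other two lids shut and leave everything else where it is.

Things in the scene. Friction and masses are not known exactly. Their poses are not given: they have to be found in the camera images.
- padlock: brass padlock standing upright with its steel shackle up: body 26 x 60 x 46 mm, 84 mm tall over the shackle; origin: centre of its underside. It stands behind (on the hinge side of) one of the three cases, about 110 mm from that case's origin.
- cylinder: brass door-lock cylinder, lying, 62 mm long and 32 mm tall, with a keyhole-shaped profile; origin: centre of its underside. Stands behind another case.
- camlock: round brass cam lock, 28 mm across and 33 mm tall, with a flat steel cam on top; origin: centre of its underside. Stands behind the third case.
- blade: flat blade tool, 185 mm long, 90 g, lying on the mat. Wooden handle 90 x 20 x 22 mm (long, wide, tall); steel blade 16 mm wide, 2.5 mm thick, straight on from the handle, level with the handle's underside, tip 140 mm from the origin. Origin: centre of the handle's underside; x points along the tool to the tip, z up.
- blade_grip (a point): point in the blade tool's handle, 20 mm from the handle's middle towards the tip and 11 mm above its underside: a good place to grip across the 20 mm width
- blade_tip (a point): middle of the blade's front edge, on its underside
- mat: dark rubber bench mat, 200 mm (x) x 360 mm (y), 2 mm thick, fixed; origin: centre of its underside
- case_a: one of three identical fixed steel pin cases, 130 wide (y), 116 deep, 52 mm tall; origin on the bench, 50 mm in front of the hinge; -x: front (towards the robot). A flat ledge, top at 41 mm, spans x = -66 to -46 mm. The shut lid's lip is at x = -48, underside at 46 mm: a slot 5 mm high leads under the lid into the hollow inside, but a guard strip bars most of it (see the hinge).
- lid_a (a joint): hinge angle of case_a's lid: 0 shut, 1.57 upright, stop at 1.8 rad; may start up to 0.025 rad ajar. The lid is a steel plate 98 x 130 x 6 mm without a handle; its stiff hinge (about 2 N at the lip) keeps it where it is left. Side and back walls reach up to the shut lid.
- lid_a_hinge (a point): middle of case_a's hinge line, 98 mm from the lid's lip, 46 mm above the bench, along the case's y. The guard strip, 4 mm thick and 9 mm high, stands on the ledge just before the lip (x = -53.5 to -49.5 mm); the slot can be entered only through its one notch, 28 mm wide, whose middle is anywhere from y = -22 to 22 mm: not reported, to be seen or felt for.
- case_b: one of three identical fixed steel pin cases, 130 wide (y), 116 deep, 52 mm tall; origin on the bench, 50 mm in front of the hinge; -x: front (towards the robot). A flat ledge, top at 41 mm, spans x = -66 to -46 mm. The shut lid's lip is at x = -48, underside at 46 mm: a slot 5 mm high leads under the lid into the hollow inside, but a guard strip bars most of it (see the hinge).
- lid_b (a joint): hinge angle of case_b's lid: 0 shut, 1.57 upright, stop at 1.8 rad; may start up to 0.025 rad ajar. The lid is a steel plate 98 x 130 x 6 mm without a handle; its stiff hinge (about 2 N at the lip) keeps it where it is left. Side and back walls reach up to the shut lid.
- lid_b_hinge (a point): middle of case_b's hinge line, 98 mm from the lid's lip, 46 mm above the bench, along the case's y. The guard strip, 4 mm thick and 9 mm high, stands on the ledge just before the lip (x = -53.5 to -49.5 mm); the slot can be entered only through its one notch, 28 mm wide, whose middle is anywhere from y = -22 to 22 mm: not reported, to be seen or felt for.
- case_c: one of three identical fixed steel pin cases, 130 wide (y), 116 deep, 52 mm tall; origin on the bench, 50 mm in front of the hinge; -x: front (towards the robot). A flat ledge, top at 41 mm, spans x = -66 to -46 mm. The shut lid's lip is at x = -48, underside at 46 mm: a slot 5 mm high leads under the lid into the hollow inside, but a guard strip bars most of it (see the hinge).
- lid_c (a joint): hinge angle of case_c's lid: 0 shut, 1.57 upright, stop at 1.8 rad; may start up to 0.025 rad ajar. The lid is a steel plate 98 x 130 x 6 mm without a handle; its stiff hinge (about 2 N at the lip) keeps it where it is left. Side and back walls reach up to the shut lid.
- lid_c_hinge (a point): middle of case_c's hinge line, 98 mm from the lid's lip, 46 mm above the bench, along the case's y. The guard strip, 4 mm thick and 9 mm high, stands on the ledge just before the lip (x = -53.5 to -49.5 mm); the slot can be entered only through its one notch, 28 mm wide, whose middle is anywhere from y = -22 to 22 mm: not reported, to be seen or felt for.
- oil: bystander: small white oil bottle, 26 mm across, 70 mm tall; origin: its underside or middle
- grease: bystander: small amber jar, 30 mm across, 40 mm tall; origin: its underside or middle
- driver: bystander: screwdriver lying on the bench; origin: its underside or middle
- tray: bystander: yellow plastic tray 90 x 130 x 35 mm; origin: its underside or middle
- spray: bystander: spray can, 52 mm across, 160 mm tall; origin: its underside or middle
- spanner: bystander: steel wrench lying on the bench; origin: its underside or middle

How it is judged:
On the way:
1. the blade has levered up the lid of the case in front of the padlock (past 0.2 rad, blade bearing on it) (((horizontal distance between padlock and case_a below 0.18 m and value of joint lid_a above 0.2 rad and contact force between blade and case_a above 0.3 N) or (horizontal distance between padlock and case_b below 0.18 m and value of joint lid_b above 0.2 rad and contact force between blade and case_b above 0.3 N) or (horizontal distance between padlock and case_c below 0.18 m and value of joint lid_c above 0.2 rad and contact force between blade and case_c above 0.3 N))).
At the end, for the whole second after the job is handed in: The lid of the case with the padlock behind it stands open by 1.3 rad or more, the other two lids below 0.15 rad, lids at rest, and the blade tool lies flat (within 0.1 rad), released and still, with the middle of its handle over the mat (((horizontal distance between padlock and case_a below 0.18 m and value of joint lid_a above 1.3 rad and value of joint each of lid_b, lid_c below 0.15 rad) or (horizontal distance between padlock and case_b below 0.18 m and value of joint lid_b above 1.3 rad and value of joint each of lid_a, lid_c below 0.15 rad) or (horizontal distance between padlock and case_c below 0.18 m and value of joint lid_c above 1.3 rad and value of joint each of lid_a, lid_b below 0.15 rad)) and x of blade in the frame of mat between -0.1 and 0.1 m and y of blade in the frame of mat between -0.18 and 0.18 m and height (world z) of blade below 0.012 m and angle between blade's own z axis and vertical below 0.1 rad and linear speed of blade below 0.02 m/s and velocity of joint each of lid_a, lid_b, lid_c below 0.1 rad/s); the robot touches nothing.
It fails at once if a lid other than the padlock's case is opened (past 0.15 rad) ((not (horizontal distance between padlock and case_a below 0.18 m) and value of joint lid_a above 0.15 rad) or (not (horizontal distance between padlock and case_b below 0.18 m) and value of joint lid_b above 0.15 rad) or (not (horizontal distance between padlock and case_c below 0.18 m) and value of joint lid_c above 0.15 rad)).
It fails at once if the gripper or arm presses on a case or its lid (over 2 N); only the blade may (contact force between any of the fingers, the arm and case_a above 2 N or contact force between any of the fingers, the arm and case_b above 2 N or contact force between any of the fingers, the arm and case_c above 2 N).
It fails at once if the padlock or another lock is shifted by more than 15 mm (distance of any of padlock, cylinder, camlock from where it was at the start of the episode above 0.015 m).
It fails at once if a bystander is shifted by more than 25 mm (distance of any of oil, grease, driver, tray, spray, spanner from where it was at the start of the episode above 0.025 m).
It also fails if it takes over 72 s, if anything falls off the work surface, if the arm or the gripper's body presses on something with over 40 N, if the wrist force passes 120 N, or if a joint passes its speed limit or range.

ROBOT

A 6-joint arm with a two-finger parallel gripper is mounted at the origin on the work surface. World frame = base frame: x ahead of the robot, y to its left, z up, the work surface at z = 0. Lengths are in m, angles in rad, forces in N, time in s.
With the tool pointing down it reaches from about 0.3 to 0.875 m from the base axis. Payload 6.4 kg.
Tool frame: the origin (TCP) lies midway between the tips of the shut fingers; the grasp point (between the pads) lies 19 mm behind it; z points along the fingers, y is the line along which they close (so a half turn about z gives the same grasp; the last joint's range is limited). The gripper opens to 85 mm and grips with 20 to 120 N. Pads are 22 mm wide; open, the fingers measure 114 mm over their backs; the gripper's body (76 mm by 85 mm) begins 54 mm behind the grasp point. The pads swing forward as they close: fully open they stand 13 mm farther back than shut.
Start: joints at [-1.485, 0.181, 1.607, -0, 1.354, -0.206], TCP at [0.165, -0.551, 0.231] pointing down, gripper open.
Joint ranges: [-2.99, 2.99], [-0.89, 2.07], [0.3, 2.58], [-1.14, 4.28], [0, 2.63], [-3.12, 3.12]. Speed limits (rad/s): [2.57, 2.57, 3.01, 3.14, 3.14, 3.14].

INTERFACE

Orientations are given as a unit quaternion [w, x, y, z].
In Python, from bench import get_obs, camera, hand_in gives the robot as it stands.
- The arm moves only by the tool carry_out, never from a script. Its argument "plan" is a list that holds one entry, the list of rows, each a list of 7 numbers: the shift along the world's x, y, z in m, then the turn, a rotation vector about the world's x, y, z in rad, then the opening, from 0 (shut) to 1 (fully open). In form: [[[x, y, z, rx, ry, rz, hand], ...]]. A call has exactly 5 rows; each row is the pose to reach, as a shift and turn from the pose commanded when the call began; what a row does not reach only later rows make up. A row lasts 1/12 s, in which the tool goes at most 41.7 mm and 7.16 degrees, less where a joint would pass 70% of its speed; a pose out of reach is approached as far as the arm can. A call with a gripper value outside its range is refused whole. The fingers move at their own pace and stop on an object; the grip force is fixed at half the most. Time passes only in rows, so rows that repeat a pose let the fingers close, or fill a call up. It gives the time, the measured TCP pose, the force, the opening and the grip force at its end, in the units of the state.
- get_obs(): the state, without advancing time (a new reading comes with each control period).
- camera(name): name is "scene" or "side" or "wrist"; returns a dict with "pixels" (420x560x3 uint8, red, green, blue), "z_map" (420x560 float32, m along the optical axis (not along the pixel's ray), 0 where there is no reading), "camera_matrix" (3x3 intrinsics, pixels), "cam_to_world" (4x4, takes a point from camera to world coordinates). Camera axes: x right, y up, looking along -z (the intrinsics and any distortion apply to the point x, -y, -z); pixel columns grow to the right and rows downward; lengths in m; the calibration is good to about 2 mm. A picture is of the moment at which its call begins.
- hand_in(): hands the job in; it is judged then, once.
The state is a dict: "time_s": time; "q": joint angles; "dq": joint speeds; "joint_efforts": joint torques, N m; "eef_pos": TCP position; "eef_rot": TCP orientation; "wrist_force": force on the tool from outside, world axes, zero at the start; "torque": the same for the moment, N m; "opening": opening from 0.0 (shut) to 1.0 (fully open); "grasp_force": force on a finger pad.
Only numpy, scipy, OpenCV 4.12 (cv2) and the standard library are available. Lean on these libraries where they do the work, as an engineer would, in place of code of your own. Each camera call takes 0.05 s, during which the arm holds its last target. There are 200 camera calls.

## Working session

There is one attempt and no reset: what is moved stays moved. The work goes in short steps, Python scripts to look and compute and a tool call to move; the robot and the scene stay as the last step left them, time stands still between calls to the robot, and variables do not carry over. Pictures are saved under pics/ and viewed, at most 10 in all, crops included, and the job is handed in when it is done.

Besides the shell and the picture viewer there is one more tool, called after ">>>" as name([rows], argument=value, ...), one row to a line, values as JSON. carry_out: Moves the arm, as the interface text tells. Its arguments: {"type":"object","properties":{"plan":{"type":"array","items":{"type":"array","items":{"type":"array","items":{"type":"number"}}}}},"required":["plan"]}

```bash
mkdir -p pics; cat > h.py <<'E'
import numpy as np, cv2
from bench import get_obs, camera, hand_in
def grab(n):
    c=camera(n); np.savez(f'{n}.npz',**c)
    return c
def pts(c):
    K=c['camera_matrix'];z=c['z_map'];v,u=np.mgrid[:z.shape[0],:z.shape[1]]
    P=np.stack([(u-K[0,2])/K[0,0]*z,-(v-K[1,2])/K[1,1]*z,-z,np.ones_like(z)],-1)
    return (P@c['cam_to_world'].T)[...,:3]
def save(c,name,crop=None,s=1):
    im=c['pixels'][...,::-1]
    if crop: a,b,d,e=crop; im=im[b:e,a:d]
    cv2.imwrite('pics/'+name,cv2.resize(im,None,fx=s,fy=s,interpolation=cv2.INTER_CUBIC))
E
python3 - <<'E'
from h import *
for n in ['scene','side']:
    c=grab(n); print(n,c['camera_matrix'].round(1).tolist(),c['cam_to_world'].round(3).tolist())
    save(c,n+'1.png',s=1.4)
print(get_obs())
E
```

```text
scene [[384.6, 0.0, 275.3], [0.0, 384.6, 207.0], [0.0, 0.0, 1.0]] [[0.798, -0.425, 0.426, 0.983], [0.602, 0.539, -0.589, -0.599], [0.021, 0.727, 0.686, 0.775], [0.0, 0.0, 0.0, 1.0]]
side [[430.0, 0.0, 283.5], [0.0, 430.0, 216.3], [0.0, 0.0, 1.0]] [[-0.983, 0.121, -0.139, 0.361], [-0.184, -0.613, 0.768, 1.01], [0.008, 0.781, 0.625, 0.872], [0.0, 0.0, 0.0, 1.0]]
{'time_s': 0.1, 'q': array([-1.48531746e+00,  1.81493657e-01,  1.60792107e+00, -4.87638000e-05,
        1.35381589e+00, -2.06302579e-01]), 'dq': array([ 1.17472300e-03, -2.81514212e-03, -2.54347636e-03, -1.47575191e-05,
       -9.85216834e-04, -2.16541125e-04]), 'joint_efforts': array([ 1.34928996e-03, -4.45873618e+01, -3.52236843e+01, -2.68224721e-04,
        4.14258800e-03, -3.45106749e-06]), 'eef_pos': array([ 0.16535956, -0.55017402,  0.23045281]), 'eef_rot': array([-8.18922605e-04,  9.89375712e-01,  1.45378914e-01,  2.56835131e-05]), 'wrist_force': array([-0.24848266, -0.9793095 ,  0.53088178]), 'torque': array([-0.02912914, -0.00834465, -0.06730683]), 'grasp_force': 0.0, 'opening': 1.0008196796891191}
```

View pics/scene1.png

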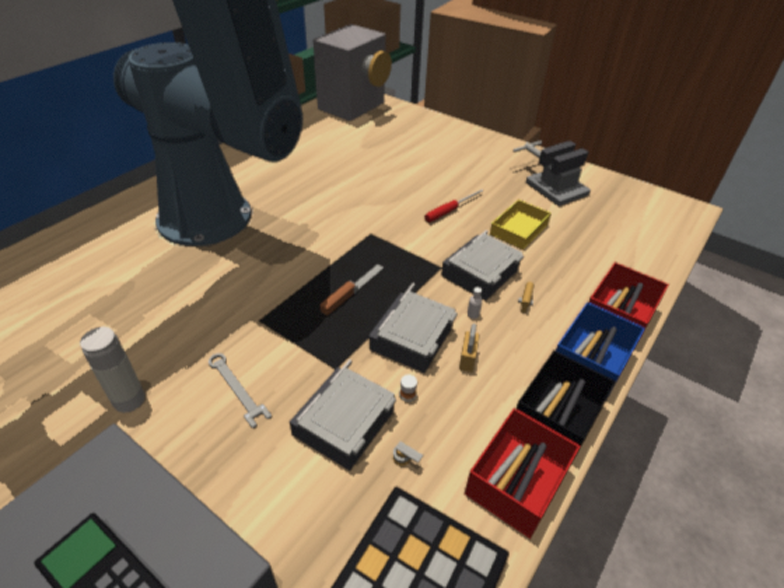

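View pics/side1.png

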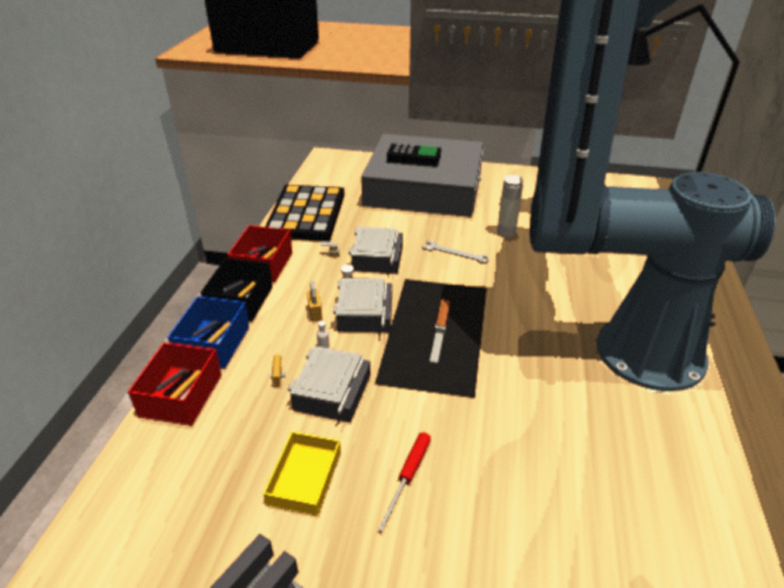

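Both views show three cases in a row. The padlock, a brass body with its shackle up, is behind the middle case at scene px (470,350)/1.4. The cylinder is at (527,293) and the cam lock at (407,455). The blade is on the mat at (350,288).

```bash
python3 - <<'E'
from h import *
for n in ['scene','side']:
    c=dict(np.load(n+'.npz')); P=pts(c); im=c['pixels']; hsv=cv2.cvtColor(im,cv2.COLOR_RGB2HSV)
    roi=(P[...,0]>.2)&(P[...,0]<1.0)&(P[...,1]>-.6)&(P[...,1]<.5)&(c['z_map']>0)
    # objects above the bench: brass
    obj=roi&(P[...,2]>.012)&(P[...,2]<.12)
    k,l,s,_=cv2.connectedComponentsWithStats(obj.astype(np.uint8))
    print(n)
    for i in range(1,k):
        if s[i,4]>25:
            m=l==i; q=P[m]; print(s[i].tolist(),'med',np.median(q,0).round(3),'lo',q.min(0).round(3),'hi',q.max(0).round(3),im[m].mean(0).round())
    lid=roi&(P[...,2]>.045)&(P[...,2]<.06)&(hsv[...,1]<60)&(hsv[...,2]>100)
    k,l,s,_=cv2.connectedComponentsWithStats(lid.astype(np.uint8))
    for i in range(1,k):
        if s[i,4]>300:
            q=P[l==i]; print('lid',cv2.minAreaRect((q[:,:2]*1000).astype(np.float32)),np.median(q[:,2]).round(4))
    han=roi&(P[...,2]<.05)&(hsv[...,0]<14)&(hsv[...,1]>110)&(P[...,0]<.6)
    k,l,s,_=cv2.connectedComponentsWithStats(han.astype(np.uint8))
    for i in range(1,k):
        if s[i,4]>60:
            q=P[l==i]; print('handle',cv2.minAreaRect((q[:,:2]*1000).astype(np.float32)),np.median(q,0).round(4),s[i])
    dark=roi&(hsv[...,2]<60)&(abs(P[...,2])<.01)
    k,l,s,_=cv2.connectedComponentsWithStats(dark.astype(np.uint8))
    i=1+s[1:,4].argmax();q=P[l==i];print('mat',cv2.minAreaRect((q[:,:2]*1000).astype(np.float32)),np.median(q[:,2]))
    # steel blade: bright, within mat bounding box
    x,y,w,h,_=s[i]; bx=np.zeros_like(roi);bx[y:y+h,x:x+w]=1
    hull=np.zeros(roi.shape,np.uint8);cv2.fillConvexPoly(hull,cv2.convexHull(np.argwhere(l==i)[:,::-1].astype(np.int32)),1)
    st=(hull>0)&(hsv[...,2]>90)&(hsv[...,1]<70)&(P[...,2]<.015)
    k,l,s,_=cv2.connectedComponentsWithStats(st.astype(np.uint8));i=1+s[1:,4].argmax();q=P[l==i]
    print('blade',cv2.minAreaRect((q[:,:2]*1000).astype(np.float32)),s[i])
E
```

```text
scene
[303, 140, 33, 18, 162] med [0.452 0.362 0.021] lo [0.427 0.315 0.012] hi [0.47  0.46  0.027] [142.  47.  41.]
[350, 143, 44, 33, 426] med [0.627 0.42  0.025] lo [0.579 0.367 0.012] hi [0.673 0.5   0.037] [105.  88.  35.]
[316, 165, 58, 61, 1694] med [0.647 0.206 0.05 ] lo [0.569 0.103 0.012] hi [0.699 0.321 0.071] [125. 121. 115.]
[332, 187, 146, 196, 7511] med [0.914 0.014 0.045] lo [ 0.862 -0.219  0.012] hi [0.972 0.37  0.073] [66. 39. 39.]
[229, 201, 27, 22, 221] med [ 0.452 -0.026  0.022] lo [ 0.438 -0.068  0.012] hi [0.46  0.028 0.026] [112.  72.  49.]
[264, 203, 63, 61, 2141] med [ 0.633 -0.029  0.052] lo [ 0.555 -0.085  0.012] hi [0.696 0.071 0.057] [132. 129. 123.]
[372, 202, 10, 19, 111] med [0.752 0.209 0.028] lo [0.734 0.182 0.014] hi [0.767 0.247 0.032] [157. 124.  71.]
[329, 232, 14, 32, 287] med [ 0.739 -0.008  0.044] lo [ 0.712 -0.022  0.012] hi [0.757 0.042 0.085] [131. 108.  71.]
[64, 250, 39, 43, 852] med [ 0.346 -0.43   0.071] lo [ 0.317 -0.45   0.012] hi [ 0.353 -0.398  0.12 ] [83. 79. 72.]
[207, 257, 76, 77, 3122] med [ 0.652 -0.246  0.051] lo [ 0.579 -0.3
[... 2912 characters left out ...]
 9.275197982788086) 0.0524
lid ((635.54736328125, 242.90359497070312), (149.54364013671875, 110.12416076660156), 85.06069946289062) 0.0523
handle ((445.8440246582031, -38.8063850402832), (126.32666015625, 28.376874923706055), 89.40493774414062) [ 0.444  -0.0266  0.0215] [311 213  11  20 165]
handle ((441.3197937011719, 358.2255859375), (120.92086029052734, 27.31262969970703), 80.78181457519531) [0.4421 0.3731 0.022 ] [285 308  23  38 383]
mat ((509.64056396484375, 20.896926879882812), (307.9830322265625, 358.1866149902344), 0.27373284101486206) 0.001033879401107829
blade ((445.34149169921875, 71.0015869140625), (19.904644012451172, 95.97163391113281), 0.270626425743103) [307 237  10  22 147]
```

>>> carry_out([
  [[0.0187,0.0367,-0.002,0,0,0.085,1],[0.0373,0.0733,-0.004,0,0,0.17,1],[0.056,0.11,-0.006,0,0,0.256,1],[0.0747,0.1467,-0.008,0,0,0.341,1],[0.0933,0.1833,-0.01,0,0,0.426,1]],
])

```text
time_s: 0.52
eef_pos: [0.259, -0.3654, 0.2207]
eef_rot: [-0.0, 0.936, 0.353, 0.0]
wrist_force: [1.0, -0.4, 1.2]
opening: 1.003
grasp_force: 0.0
```

>>> carry_out([
  [[0.0187,0.0367,-0.002,0,0,0.085,1],[0.0373,0.0733,-0.004,0,0,0.17,1],[0.056,0.11,-0.006,0,0,0.256,1],[0.0747,0.1467,-0.008,0,0,0.341,1],[0.0933,0.1833,-0.01,0,0,0.426,1]],
])

```text
time_s: 0.93
eef_pos: [0.3523, -0.1821, 0.2111]
eef_rot: [0.0, 0.84, 0.543, 0.0]
wrist_force: [1.9, -1.2, 0.1]
opening: 1.002
grasp_force: 0.0
```

>>> carry_out([
  [[0.0187,0.0367,-0.002,0,0,0.085,1],[0.0373,0.0733,-0.004,0,0,0.17,1],[0.056,0.11,-0.006,0,0,0.256,1],[0.0747,0.1467,-0.008,0,0,0.341,1],[0.0933,0.1833,-0.01,0,0,0.427,1]],
])

```text
time_s: 1.35
eef_pos: [0.4456, 0.0014, 0.2011]
eef_rot: [0.0, 0.706, 0.709, 0.0]
wrist_force: [-0.1, -0.9, -0.8]
opening: 0.996
grasp_force: 0.0
```

```bash
python3 - <<'E'
from h import *
o=get_obs();print(o['time_s'],o['eef_pos'],o['eef_rot'],o['q'].round(2))
c=grab('wrist');print(c['camera_matrix'][0,0],c['cam_to_world'].round(3).tolist());save(c,'w1.png',s=1.4)
E
```

```text
1.35 [0.44564093 0.00142227 0.20114986] [1.35479028e-04 7.05541468e-01 7.08668623e-01 3.55190350e-05] [-0.26 -0.09  1.95 -0.    1.28 -0.27]
319.6181617409943 [[1.0, -0.006, -0.001, 0.445], [0.006, 0.965, 0.261, 0.067], [-0.001, -0.261, 0.965, 0.346], [0.0, 0.0, 0.0, 1.0]]
```

View pics/w1.png

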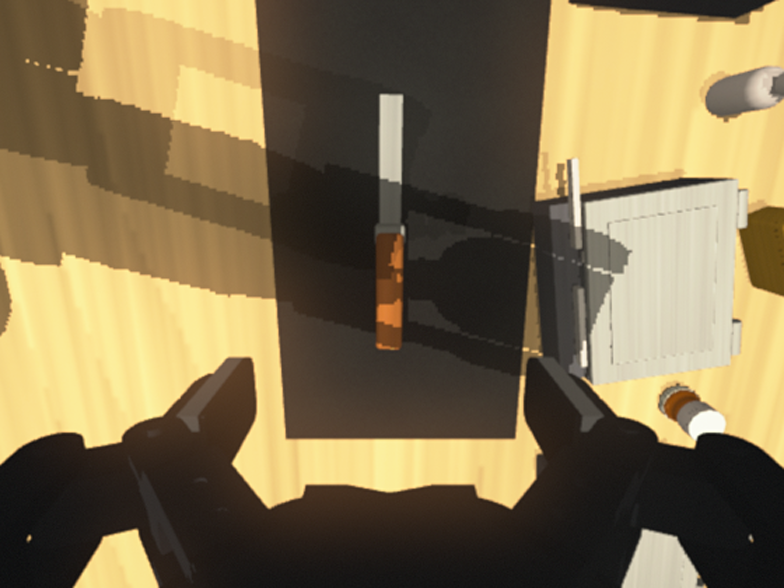

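The wrist view shows the blade tool vertical at x≈390, with its tip at (390,95) and the handle's end at (388,348). The guard strip runs from (573,158) to (583,375), and its notch spans about y=250..290. Next I'll measure these to sub-pixel accuracy.

```bash
cat >> h.py <<'E'
def ray(c,uv,z):
    K=c['camera_matrix'];T=c['cam_to_world'];uv=np.atleast_2d(np.array(uv,float))
    d=np.c_[(uv[:,0]-K[0,2])/K[0,0],-(uv[:,1]-K[1,2])/K[1,1],-np.ones(len(uv))]@T[:3,:3].T
    o=T[:3,3]; return o+d*((z-o[2])/d[:,2])[:,None]
E
python3 - <<'E'
from h import *
c=dict(np.load('wrist.npz'));im=c['pixels'];hsv=cv2.cvtColor(im,cv2.COLOR_RGB2HSV);P=pts(c)
def rect(m,z):
    k,l,s,_=cv2.connectedComponentsWithStats(m.astype(np.uint8));i=1+s[1:,4].argmax()
    uv=np.argwhere(l==i)[:,::-1];w=ray(c,uv,z)[:,:2]*1000
    return cv2.minAreaRect(w.astype(np.float32)),s[i]
sub=np.zeros(im.shape[:2],bool);sub[50:260,255:310]=1
print('handle',rect(sub&(hsv[...,1]>110)&(hsv[...,2]>50)&(hsv[...,0]<20),.024))
print('blade',rect(sub&(hsv[...,1]<70)&(hsv[...,2]>85),.0045))
# lid top plane points
lid=(P[...,2]>.0505)&(P[...,2]<.056);lid[:,:395]=0;lid[:115]=0;lid[290:]=0
print('lid',rect(lid,.052),np.median(P[lid][:,2]))
q=P[lid];A=np.c_[q[:,:2],np.ones(len(q))];print('plane',np.linalg.lstsq(A,q[:,2],rcond=None)[0])
save(c,'w2.png',(370,100,540,280),4.3/1.3)
E
```

```text
handle (((445.3002014160156, -22.46957778930664), (89.04608154296875, 20.57951545715332), 89.85433959960938), array([ 268,  167,   21,   83, 1644], dtype=int32))
blade (((445.3611755371094, 76.27900695800781), (84.42249298095703, 17.32427215576172), 89.94790649414062), array([ 270,   67,   18,   87, 1260], dtype=int32))
lid (((635.2493896484375, -8.610946655273438), (101.2900161743164, 132.0614013671875), 9.90037727355957), array([ 421,  128,  114,  146, 4782], dtype=int32)) 0.055021285287089244
plane [ 0.00644601 -0.00167383  0.05061459]
```

View pics/w2.png

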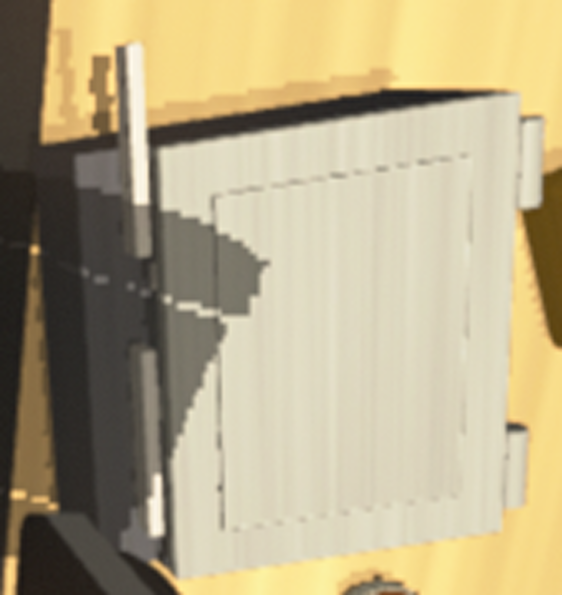

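The crop shows the strip's two halves, with the notch between (142,258) and (143,347). The lid corners are near (160,148), (520,93), (500,530) and (177,578).

```bash
python3 - <<'E'
from h import *
c=dict(np.load('wrist.npz'));P=pts(c);s=4.3/1.3
f=lambda a:np.array(a,float)/s+[370,100]-0.35
L=ray(c,f([(160,148),(520,93),(500,530),(177,578)]),.052);print(L.round(4).tolist())
for i,j in [(0,1),(3,2),(3,0),(2,1)]:
    d=(L[j]-L[i])[:2];print(np.linalg.norm(d).round(4),np.degrees(np.arctan2(d[1],d[0])).round(2))
S=ray(c,f([(142,258),(146,347),(142,45),(155,535)]),.05);print(S.round(4).tolist())
d=(S[2]-S[3])[:2];print(np.degrees(np.arctan2(d[1],d[0])))
u=f([(143,240),(150,370),(150,200)]).round().astype(int);print([P[v,w].round(4) for w,v in u])
print('mat',P[100,230],P[200,230])
E
```

```text
[[0.5718, 0.0472, 0.052], [0.6672, 0.0623, 0.052], [0.6878, -0.0655, 0.052], [0.5925, -0.0819, 0.052]]
0.0966 9.03
0.0968 9.8
0.1307 99.1
0.1294 99.19
[[0.5713, 0.0164, 0.05], [0.5754, -0.0096, 0.05], [0.5646, 0.0742, 0.05], [0.585, -0.0686, 0.05]]
98.14963183223853
[array([0.5705, 0.0219, 0.0513]), array([ 0.5758, -0.016 ,  0.0536]), array([0.5895, 0.028 , 0.0081])]
mat [0.39620057 0.08708822 0.0052054 ] [ 0.39270867 -0.0172459   0.00527169]
```

>>> carry_out([
  [[0,-0.003,-0.036,0,0,0,0.8],[0,-0.003,-0.072,0,0,0,0.7],[0,-0.003,-0.108,0,0,0,0.6],[0,-0.003,-0.144,0,0,0,0.6],[0,-0.003,-0.16,0,0,0,0.6]],
])

```text
time_s: 1.82
eef_pos: [0.442, -0.0028, 0.0371]
eef_rot: [-0.003, 0.707, 0.707, -0.002]
wrist_force: [-1.0, 0.1, -0.3]
opening: 0.599
grasp_force: 0.0
```

>>> carry_out([
  [[0,0,-0.015,0,0,0,0.6],[0,0,-0.027,0,0,0,0.6],[0,0,-0.033,0,0,0,0.6],[0,0,-0.037,0,0,0,0.6],[0,0,-0.037,0,0,0,0.6]],
])

```text
time_s: 2.23
eef_pos: [0.4449, -0.0037, 0.0038]
eef_rot: [-0.001, 0.707, 0.707, -0.0]
wrist_force: [-0.3, -1.0, 0.1]
opening: 0.599
grasp_force: 0.0
```

>>> carry_out([
  [[0,0,0,0,0,0,0.4],[0,0,0,0,0,0,0.3],[0,0,0,0,0,0,0.2],[0,0,0,0,0,0,0.1],[0,0,0,0,0,0,0]],
])

```text
time_s: 2.65
eef_pos: [0.4462, -0.004, 0.0053]
eef_rot: [0.001, 0.707, 0.707, 0.0]
wrist_force: [-0.6, -0.3, 7.6]
opening: 0.221
grasp_force: 59.4
```

>>> carry_out([
  [[0,0,0,0,0,0,0],[0,0,0,0,0,0,0],[0,0,0,0,0,0,0],[0,0,0,0,0,0,0],[0,0,0,0,0,0,0]],
])

```text
time_s: 3.07
eef_pos: [0.4462, -0.004, 0.0053]
eef_rot: [0.001, 0.707, 0.707, 0.0]
wrist_force: [-0.8, 0.7, 6.5]
opening: 0.219
grasp_force: 59.4
```

>>> carry_out([
  [[0,0,0.02,0,0,0,0],[-0.005,-0.004,0.04,0,0,-0.1,0],[-0.01,-0.008,0.06,0,0,-0.21,0],[-0.017,-0.013,0.07,0,0,-0.32,0],[-0.022,-0.017,0.07,0,0,-0.43,0]],
])

```text
time_s: 3.48
eef_pos: [0.4248, -0.0215, 0.0769]
eef_rot: [0.002, 0.843, 0.538, 0.002]
wrist_force: [-0.2, -0.6, -0.6]
opening: 0.222
grasp_force: 58.9
```

>>> carry_out([
  [[0,0,0,0,0,-0.1,0],[0,0,0,0,0,-0.2,0],[0,0,0,0,0,-0.3,0],[0,0,0,0,0,-0.4,0],[0,0,0,0,0,-0.5,0]],
])

```text
time_s: 3.9
eef_pos: [0.4232, -0.0208, 0.0745]
eef_rot: [0.0, 0.95, 0.313, 0.0]
wrist_force: [0.3, 0.3, -1.6]
opening: 0.217
grasp_force: 58.9
```

>>> carry_out([
  [[0,0,0,0,0,-0.12,0],[0,0,0,0,0,-0.24,0],[0,0,0,0,0,-0.36,0],[0,0,0,0,0,-0.478,0],[0,0,0,0,0,-0.478,0]],
])

```text
time_s: 4.32
eef_pos: [0.4233, -0.0208, 0.0744]
eef_rot: [0.0, 0.997, 0.079, 0.0]
wrist_force: [-0.6, 0.0, -1.1]
opening: 0.219
grasp_force: 58.9
```

```bash
python3 - <<'E'
from h import *
o=get_obs();print(o['time_s'],o['eef_pos'],o['eef_rot'],o['q'].round(2),o['wrist_force'])
c=grab('wrist');print(c['cam_to_world'].round(3).tolist());save(c,'w3.png',s=1.4)
grab('scene');grab('side')
E
```

```text
4.3167 [ 0.42326986 -0.02077351  0.07443505] [6.71977183e-05 9.96851792e-01 7.92873517e-02 1.27157902e-04] [-0.33  0.06  2.1  -0.    0.98  1.08] [-0.645341    0.01510862 -1.14729768]
[[0.159, 0.953, 0.257, 0.488], [-0.987, 0.154, 0.042, -0.01], [0.001, -0.261, 0.965, 0.219], [0.0, 0.0, 0.0, 1.0]]
```

View pics/w3.png

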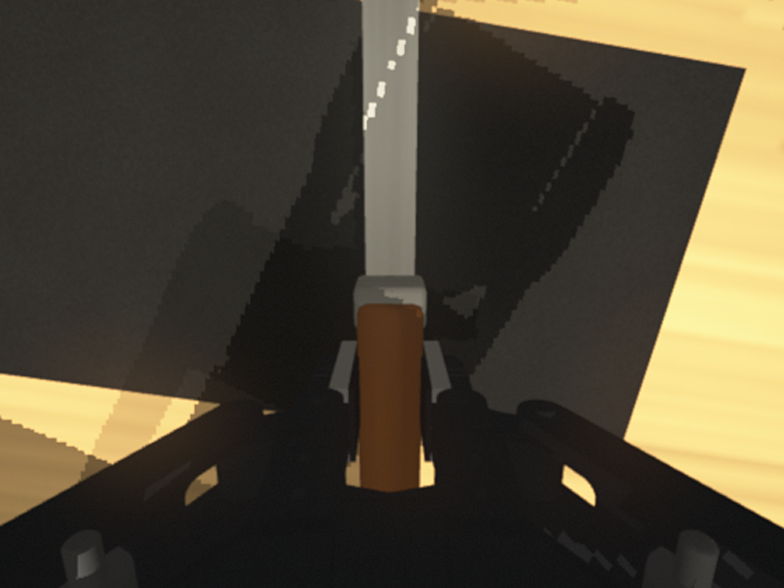

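The blade is held straight along the tool axis, from (390,480) to (390,0). I'll check its pitch against the mat plane in depth.

```bash
python3 - <<'E'
from h import *
c=dict(np.load('wrist.npz'));P=pts(c)
for v in (10,50,90,130,170,185): print(v,P[v,272:285].mean(0).round(4))
for v,u in ((40,150),(240,100),(60,480),(240,410),(150,30)): print('mat',P[v,u].round(4))
print('handle top',[P[v,278].round(4).tolist() for v in (225,260,300,330)])
for n in ('side','scene'):
    s=dict(np.load(n+'.npz'));Q=pts(s);hs=cv2.cvtColor(s['pixels'],cv2.COLOR_RGB2HSV)
    m=(Q[...,0]>.47)&(Q[...,0]<.56)&(abs(Q[...,1])<.06)&(Q[...,2]>.05)&(Q[...,2]<.12)
    q=Q[m];print(n,len(q)); 
    if len(q)>20: print(np.polyfit(q[:,0],q[:,2],1),q.min(0),q.max(0)); print(q[::max(1,len(q)//8)].round(4).tolist())
E
```

```text
10 [ 0.5301 -0.0036  0.076 ]
50 [ 0.5157 -0.0059  0.0761]
90 [ 0.5005 -0.0084  0.0759]
130 [ 0.4842 -0.011   0.0758]
170 [ 0.4669 -0.0138  0.076 ]
185 [ 0.4601 -0.0149  0.0759]
mat [0.5225 0.0741 0.0049]
mat [0.3858 0.1029 0.0033]
mat [ 0.544  -0.1285  0.004 ]
mat [ 0.4217 -0.117   0.0045]
mat [0.4431 0.1499 0.0035]
handle top [[0.4471, -0.017, 0.0941], [0.4324, -0.0194, 0.0957], [0.4135, -0.0224, 0.0953], [0.3991, -0.0247, 0.096]]
side 97
[0.00562692 0.06946813] [ 0.47104328 -0.02221709  0.06823168] [0.54388772 0.00573901 0.07708781]
[[0.5439, -0.009, 0.0713], [0.5078, -0.0147, 0.0724], [0.5401, -0.0053, 0.0709], [0.5039, -0.0091, 0.0734], [0.542, 0.001, 0.0715], [0.5064, -0.0057, 0.0718], [0.471, -0.0158, 0.0694], [0.5088, -0.0019, 0.0705], [0.4728, -0.0056, 0.0732]]
scene 131
[0.00881188 0.0677534 ] [ 0.47025722 -0.01994086  0.06664598] [0.54723141 0.00642708 0.07564049]
[[0.4713, -0.0102, 0.0734], [0.4806, -0.0087, 0.0701], [0.4968, -0.0071, 0.0745], [0.5062, -0.0017, 0.0723], [0.4979, -0.0171, 0.0714], [0.5123, -0.0136, 0.0735], [0.5256, -0.009, 0.0741], [0.5408, -0.0026, 0.0746], [0.5431, -0.0055, 0.0708]]
```

>>> carry_out([
  [[0,0,-0.01,0,0,0,0],[0,0,-0.02,0,0,0,0],[0,0,-0.029,0,0,0,0],[0,0,-0.029,0,0,0,0],[0,0,-0.029,0,0,0,0]],
])

```text
time_s: 4.88
eef_pos: [0.4223, -0.0205, 0.0441]
eef_rot: [-0.001, 0.997, 0.081, -0.001]
wrist_force: [0.6, 0.7, -1.1]
opening: 0.212
grasp_force: 58.9
```

>>> carry_out([
  [[0.006,0.001,0,0,0,0,0],[0.012,0.0019,0,0,0,0,0],[0.018,0.0029,0,0,0,0,0],[0.0217,0.0035,0,0,0,0,0],[0.0217,0.0035,0,0,0,0,0]],
])

```text
time_s: 5.3
eef_pos: [0.4465, -0.0174, 0.0458]
eef_rot: [0.0, 0.997, 0.082, 0.001]
wrist_force: [0.6, 0.2, -0.3]
opening: 0.218
grasp_force: 58.9
```

>>> carry_out([
  [[0.003,0.0005,0,0,0,0,0],[0.006,0.001,0,0,0,0,0],[0.009,0.0015,0,0,0,0,0],[0.0099,0.0016,0,0,0,0,0],[0.0099,0.0016,0,0,0,0,0]],
])

```text
time_s: 5.72
eef_pos: [0.4552, -0.0157, 0.0453]
eef_rot: [0.0, 0.997, 0.081, 0.0]
wrist_force: [-0.9, -0.5, -1.0]
opening: 0.22
grasp_force: 58.9
```

```bash
python3 - <<'E'
from h import *
for n in ('scene','side'):
    c=grab(n)
a=dict(np.load('scene.npz'));b=dict(np.load('side.npz'))
A=cv2.resize(a['pixels'][180:280,230:350,::-1],None,fx=4,fy=4,interpolation=2)
B=cv2.resize(b['pixels'][170:270,220:320,::-1],None,fx=4,fy=4,interpolation=2)[:400]
cv2.imwrite('pics/both1.png',np.hstack([A,B])[:,:800])
E
```

```text
(no output)
```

View pics/both1.png

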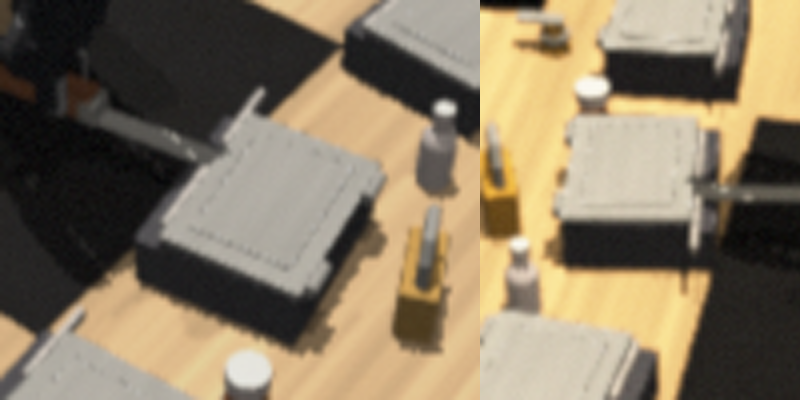

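Both views show the blade tip in the notch between the strip halves, at (210,152) on the left and (700,187) on the right, with no contact force. I'll push on under the lid.

>>> carry_out([
  [[0.002,0.0003,0,0,0,0,0],[0.004,0.0006,0,0,0,0,0],[0.006,0.001,0,0,0,0,0],[0.008,0.0013,0,0,0,0,0],[0.01,0.0016,0,0,0,0,0]],
])

```text
time_s: 6.23
eef_pos: [0.4652, -0.0141, 0.0453]
eef_rot: [0.0, 0.997, 0.081, 0.0]
wrist_force: [0.7, -0.3, -1.6]
opening: 0.215
grasp_force: 58.9
```

>>> carry_out([
  [[0.004,0.0006,0,0,0,0,0],[0.008,0.0013,0,0,0,0,0],[0.012,0.0019,0,0,0,0,0],[0.016,0.0026,0,0,0,0,0],[0.018,0.0029,0,0,0,0,0]],
])

```text
time_s: 6.65
eef_pos: [0.4837, -0.0112, 0.0454]
eef_rot: [0.0, 0.997, 0.081, 0.0]
wrist_force: [0.3, -0.2, -1.0]
opening: 0.218
grasp_force: 58.9
```

>>> carry_out([
  [[0,0,0.002,0,0,0,0],[0,0,0.004,0,0,0,0],[0,0,0.006,0,0,0,0],[0,0,0.008,0,0,0,0],[0,0,0.01,0,0,0,0]],
])

```text
time_s: 7.07
eef_pos: [0.4827, -0.0112, 0.0554]
eef_rot: [-0.0, 0.997, 0.081, -0.0]
wrist_force: [1.6, 0.8, -4.1]
opening: 0.22
grasp_force: 58.7
```

```bash
cat >> h.py <<'E'
def lid(O=(0.6296,-0.0097),yaw=.1615):
    for n in ('scene','side'):
        c=grab(n);P=pts(c);R=np.array([[np.cos(yaw),np.sin(yaw)],[-np.sin(yaw),np.cos(yaw)]])
        L=(P[...,:2]-O)@R.T;z=P[...,2]
        m=(abs(L[...,1]+.03)<.03)&(L[...,0]>-.045)&(L[...,0]<.075)&(z>.047)&(z<.17)
        x=L[...,0][m];h=z[m]
        vx,vz,x0,z0=cv2.fitLine(np.c_[x,h].astype(np.float32),cv2.DIST_HUBER,0,.001,.001).ravel()
        print(n,m.sum(),'lid angle',np.arctan2(abs(vz),-vx*np.sign(vz)).round(3),'x',x.min().round(3),x.max().round(3),'z',h.max().round(3))
        B=(abs(L[...,1]-.022)<.012)&(L[...,0]>-.14)&(L[...,0]<-.07)&(z>.03)&(z<.2)
        if B.sum()>10: print('  blade slope',np.polyfit(L[...,0][B],z[B],1)[0].round(3),'z',np.median(z[B]).round(3))
E
python3 -c "
from h import *
lid()"
```

```text
scene 736 lid angle 0.106 x -0.045 0.058 z 0.063
  blade slope -0.859 z 0.072
side 347 lid angle 0.112 x -0.045 0.054 z 0.064
  blade slope -0.677 z 0.056
```

>>> carry_out([
  [[0,0,0.005,0,0,0,0],[0,0,0.01,0,0,0,0],[0,0,0.015,0,0,0,0],[0,0,0.02,0,0,0,0],[0,0,0.024,0,0,0,0]],
])

```text
time_s: 7.58
eef_pos: [0.483, -0.0112, 0.08]
eef_rot: [0.0, 0.997, 0.081, 0.0]
wrist_force: [0.4, -0.3, -4.3]
opening: 0.221
grasp_force: 58.7
```

```bash
python3 -c "
from h import *
lid()
a=dict(np.load('side.npz'));save(a,'s3.png',(180,130,380,280),4)"
```

```text
scene 760 lid angle 0.421 x -0.038 0.058 z 0.092
  blade slope -1.114 z 0.095
side 310 lid angle 0.438 x -0.041 0.054 z 0.094
  blade slope -0.614 z 0.081
```

View pics/s3.png

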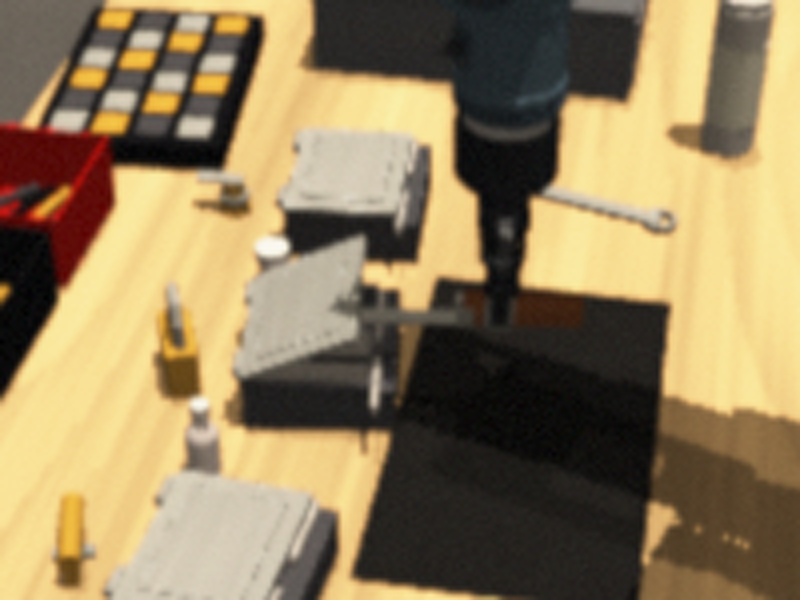

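The lid now stands at about 0.42 rad, resting on the blade tip, with the padlock right behind it. I'll lift further and sweep it open with the tip.

>>> carry_out([
  [[0.004,0.0006,0.006,0,0,0,0],[0.008,0.0013,0.012,0,0,0,0],[0.012,0.0019,0.018,0,0,0,0],[0.016,0.0026,0.023,0,0,0,0],[0.0197,0.0032,0.027,0,0,0,0]],
])

```text
time_s: 8.1
eef_pos: [0.5036, -0.0079, 0.1071]
eef_rot: [0.0, 0.997, 0.081, 0.001]
wrist_force: [-0.1, 0.3, -4.3]
opening: 0.22
grasp_force: 58.7
```

>>> carry_out([
  [[0.006,0.001,0,0,0,0,0],[0.012,0.0019,0,0,0,0,0],[0.018,0.0029,0,0,0,0,0],[0.024,0.0039,0,0,0,0,0],[0.0296,0.0048,0,0,0,0,0]],
])

```text
time_s: 8.52
eef_pos: [0.5329, -0.0031, 0.1061]
eef_rot: [-0.0, 0.997, 0.081, -0.0]
wrist_force: [-2.9, -0.2, -0.4]
opening: 0.218
grasp_force: 59.1
```

```bash
python3 -c "
from h import *
lid()"
```

```text
scene 499 lid angle 1.227 x 0.018 0.058 z 0.141
  blade slope 0.544 z 0.123
side 67 lid angle 1.228 x 0.017 0.054 z 0.142
  blade slope 0.051 z 0.119
```

>>> carry_out([
  [[0.006,0.001,0,0,0,0,0],[0.012,0.0019,0,0,0,0,0],[0.018,0.0029,0,0,0,0,0],[0.024,0.0039,0,0,0,0,0],[0.0265,0.0043,0,0,0,0,0]],
])

```text
time_s: 9.03
eef_pos: [0.5599, 0.0012, 0.1064]
eef_rot: [0.0, 0.997, 0.081, 0.0]
wrist_force: [-2.2, -0.4, -0.9]
opening: 0.219
grasp_force: 59.1
```

>>> carry_out([
  [[-0.025,-0.004,0,0,0,0,0],[-0.055,-0.009,0,0,0,0,0],[-0.085,-0.0135,0,0,0,0,0],[-0.11,-0.0177,0,0,0,0,0],[-0.135,-0.022,0,0,0,0,0]],
])

```text
time_s: 9.45
eef_pos: [0.4232, -0.021, 0.1064]
eef_rot: [0.0, 0.997, 0.081, 0.001]
wrist_force: [-0.0, -1.2, -1.4]
opening: 0.218
grasp_force: 59.1
```

```bash
python3 -c "
from h import *
lid();print(get_obs()['eef_pos'])"
```

```text
scene 176 lid angle 1.667 x 0.056 0.068 z 0.144
  blade slope -0.006 z 0.104
side 140 lid angle 1.707 x -0.045 0.065 z 0.144
  blade slope 0.003 z 0.103
[ 0.42086678 -0.02061346  0.10567467]
```

The lid stands open at about 1.67 rad. Now I'll lay the tool on the mat.

>>> carry_out([
  [[0,0,-0.025,0,0,0,0],[0,0,-0.05,0,0,0,0],[0,0,-0.07,0,0,0,0],[0,0,-0.08,0,0,0,0],[0,0,-0.085,0,0,0,0]],
])

```text
time_s: 9.97
eef_pos: [0.4237, -0.0207, 0.0201]
eef_rot: [-0.0, 0.997, 0.081, -0.001]
wrist_force: [-0.3, 0.6, -0.6]
opening: 0.22
grasp_force: 59.1
```

>>> carry_out([
  [[0,0,-0.005,0,0,0,0],[0,0,-0.009,0,0,0,0],[0,0,-0.012,0,0,0,0],[0,0,-0.0145,0,0,0,0],[0,0,-0.0155,0,0,0,0]],
])

```text
time_s: 10.38
eef_pos: [0.4241, -0.021, 0.006]
eef_rot: [0.0, 0.997, 0.081, 0.0]
wrist_force: [0.4, -0.6, -1.1]
opening: 0.219
grasp_force: 59.1
```

>>> carry_out([
  [[0,0,0,0,0,0,0],[0,0,0,0,0,0,0.25],[0,0,0.001,0,0,0,0.35],[0,0,0.002,0,0,0,0.5],[0,0,0.002,0,0,0,0.6]],
])

```text
time_s: 10.8
eef_pos: [0.4241, -0.021, 0.0082]
eef_rot: [0.0, 0.997, 0.081, 0.0]
wrist_force: [0.4, 0.6, 0.8]
opening: 0.592
grasp_force: 0.0
```

>>> carry_out([
  [[0,0,0,0,0,0,0.6],[0,0,0.01,0,0,0,0.6],[0,0,0.03,0,0,0,0.6],[0,0,0.06,0,0,0,0.6],[0,0,0.1,0,0,0,0.6]],
])

```text
time_s: 11.22
eef_pos: [0.4215, -0.0202, 0.1075]
eef_rot: [-0.001, 0.997, 0.081, -0.002]
wrist_force: [0.9, -0.9, -0.3]
opening: 0.601
grasp_force: 0.0
```

>>> carry_out([
  [[0,0,0.03,0,0,0,0.6],[0,0,0.06,0,0,0,0.6],[0,0,0.08,0,0,0,0.6],[0,0,0.08,0,0,0,0.6],[0,0,0.08,0,0,0,0.6]],
])

```text
time_s: 11.63
eef_pos: [0.4245, -0.0211, 0.1894]
eef_rot: [0.001, 0.997, 0.081, 0.002]
wrist_force: [-0.2, -0.7, -1.0]
opening: 0.599
grasp_force: 0.0
```

```bash
python3 - <<'E'
from h import *
lid()
a=dict(np.load('side.npz'));b=grab('wrist')
A=cv2.resize(a['pixels'][120:320,140:400,::-1],None,fx=1.5,fy=1.5);B=cv2.resize(b['pixels'][...,::-1],(400,300))
cv2.imwrite('pics/end.png',np.hstack([A,B]));P=pts(b)
E
```

```text
scene 174 lid angle 1.675 x 0.056 0.068 z 0.145
side 138 lid angle 1.704 x 0.044 0.065 z 0.145
```

View pics/end.png

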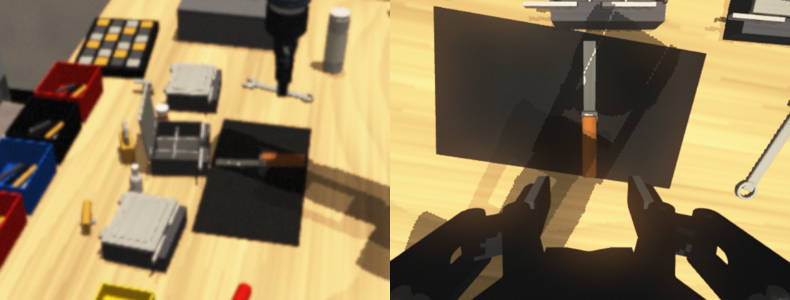

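The padlock's lid stands open at (147,125). The blade lies flat on the mat at (265,157), the other two lids are shut, and the gripper is clear of everything.

```bash
python3 -c "
from h import *
print(hand_in())"
```

```text
the job is handed in; nothing more can be done
None
```

The job is handed in: the lid of the middle case, the one in front of the padlock, was levered open to about 1.67 rad, the blade lies flat and released on the mat, and the other two lids stayed shut; the hand-in returned no verdict.

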